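Snap the cover onto the bench dust extractor

TASK

Fit the larger, three-holed cover plate onto the dust extractor lying on the bench: put its three holes over the three pointed standoffs and press it down evenly until all three have snapped and it sits fully home and level. Leave the smaller cover where it lies.

Things in the scene. Friction and masses are not known exactly. Their poses are not given: they have to be found in the camera images.
- cover: Cover to fit: grey plastic plate 180 (x) x 130 (y) x 6 mm, 0.13 kg, lying rib up. Central grip rib 60 mm long (x), 18 wide (y), its top 34 mm above the underside; dark slots beside it are only printed. Three 24 mm through holes at (x, y) = (-72, 0), (50, 46), (50, -46) mm. Origin: centre of underside, z up; at the start x (the two-hole end) points away from the robot within 0.3 rad.
- extractor: Fixed grey housing 210 (x) x 160 (y) x 45 mm, fan and three white standoffs on top, black hose stub out of its +x end. Origin: centre of underside on the bench, z up; x points away from the robot within 0.3 rad. Standoffs at (x, y) = (-72, 0), (50, 46), (50, -46) mm, as the cover's holes: it fits one way round, x along x. Fitted, its underside rests at height 53 mm.
- lone_tip (a point): Tip of the lone standoff, 90 mm high; all three alike: shoulder 32 mm wide at 53 mm height, 22 mm post to 71 mm, cone to a 4 mm tip at 90. A steel spring nub stands 4 mm out of each outer side at 65 mm. A cover let go over the cones slides down onto the nubs, underside about 70 mm high; pressing mid-rib with about 8 to 20 N then snaps all three. Axes as the housing's.
- small_cover: Bystander, not to be used: a smaller grey plate 140 (x) x 105 (y) x 6 mm with the same grip rib but only two holes, at (-50, 0) and (50, 0) mm. Origin: centre of the underside.
There are look-alikes about, which are no part of the job. Leave any orange or red look-alike of the cover alone.

How it is judged:
At the end, for the whole second after the job is handed in: The larger cover rests on all three shoulders of the extractor, snapped under every nub: its underside within 4 mm of the shoulders' height, its centre within 10 mm of the housing's, level within 2 degrees, at rest and released (z of cover in the frame of extractor between 0.05 and 0.057 m and horizontal distance between cover and extractor below 0.01 m and angle between cover's own z axis and vertical below 0.035 rad and linear speed of cover below 0.02 m/s); the robot touches nothing.
It fails at once if the smaller cover is moved by more than 40 mm (distance of small_cover from where it was at the start of the episode above 0.04 m).
It also fails if it takes over 51 s, if anything falls off the work surface, if the arm or the gripper's body presses on something with over 40 N, if the wrist force passes 120 N, or if a joint passes its speed limit or range.

ROBOT

A 6-joint arm with a two-finger parallel gripper is mounted at the origin on the work surface. World frame = base frame: x ahead of the robot, y to its left, z up, the work surface at z = 0. Lengths are in m, angles in rad, forces in N, time in s.
With the tool pointing down it reaches from about 0.25 to 0.8 m from the base axis. Payload 3.9 kg.
Tool frame: the origin (TCP) lies on the centre line of the jaws, within the pads' length; the fingertips stand 19 mm ahead of it and the grasp point (between the pads) is the TCP; z points along the fingers, y is the line along which they close (so a half turn about z gives the same grasp; the last joint's range is limited). The gripper opens to 85 mm and grips with 20 to 120 N. Pads are 22 mm wide; open, the fingers measure 114 mm over their backs; the gripper's body (76 mm by 85 mm) begins 54 mm behind the grasp point. The pads swing forward as they close: fully open they stand 13 mm farther back than shut.
Start: joints at [-1.257, 0.26, -0.138, 1.173, 0, 1.571], TCP at [0.162, -0.499, 0.25] pointing down, gripper open.
Joint ranges: [-2.78, 2.78], [-0.83, 1.72], [-1.28, 1.37], [-1.9, 2.12], [-1.57, 1.48], [-3.14, 3.14]. Speed limits (rad/s): [2.57, 2.57, 3.14, 3.14, 3.14, 3.14].

INTERFACE

Orientations are given as a unit quaternion [x, y, z, w].
In Python, from plant import manip gives the robot as it stands.
- The arm moves only by the tool jog_arm, never from a script. Its argument "targets" is a list that holds one entry, the list of rows, each a list of 7 numbers: the shift along the world's x, y, z scaled (see below), then the turn, a rotation vector about the world's x, y, z scaled (see below), then the closure, from 0 (fully open) to 1 (shut). A call has 1 to 5 rows; each row is the pose to reach, as a shift and turn from the pose commanded when the call began; what a row does not reach only later rows make up. The controller multiplies each number of a shift by 0.4 m and each number of a turn by 90 degrees. A row lasts 1/12 s, in which the tool goes at most 41.7 mm and 7.16 degrees, less where a joint would pass 70% of its speed; a pose out of reach is approached as far as the arm can. A call with a number of a shift or a turn outside -1 to 1 is refused whole. A call with a gripper value outside its range is refused whole. The fingers move at their own pace and stop on an object; "force" is the grip in N (left out, the last holds). Time passes only in rows, so rows that repeat a pose let the fingers close. It gives the time, the measured TCP pose, the force, the opening and the grip force at its end, in the units of the state.
- manip.state(): the state, without advancing time (a new reading comes with each control period).
- manip.camera(name): name is "side" or "top"; returns (picture, depth): 480x640x3 uint8, red, green, blue; 480x640 float32, m along the optical axis (not along the pixel's ray), 0 where there is no reading.
- manip.camera_info(name): a dict with "fx", "fy", "cx", "cy" (pixels), "R" (3x3) and "t" (3): a world point X has camera coordinates R X + t. Camera axes: x right, y down, z forward; pixel columns grow to the right and rows downward; lengths in m; the calibration is good to about 2 mm. A picture is of the moment at which its call begins. camera_info takes no time and is no camera call.
- manip.sign_off(): hands the job in; it is judged then, once.
The state is a dict: "time": time; "q": joint angles; "qvel": joint speeds; "tau": joint torques, N m; "tool_pos": TCP position; "orientation": TCP orientation; "force": force on the tool from outside, world axes, zero at the start; "wrist_torque": the same for the moment, N m; "finger_gap": opening from 0.0 (shut) to 1.0 (fully open); "finger_force": force on a finger pad.
Only numpy, scipy, OpenCV 4.12 (cv2) and the standard library are available. Lean on these libraries where they do the work, as an engineer would, in place of code of your own. Each camera call takes 0.05 s, during which the arm holds its last target. There are 200 camera calls.

## Working session

There is one attempt and no reset: what is moved stays moved. The work goes in short steps, Python scripts to look and compute and a tool call to move; the robot and the scene stay as the last step left them, time stands still between calls to the robot, and variables do not carry over. Pictures are saved under pics/ and viewed, at most 10 in all, crops included, and the job is handed in when it is done.

Besides the shell and the picture viewer there is one more tool, called by a JSON object that holds its "method" and its "body", one argument or row to a line. jog_arm: Moves the arm, as the interface text tells. Its arguments: {"type":"object","properties":{"targets":{"type":"array","items":{"type":"array","items":{"type":"array","items":{"type":"number"}}}},"force":{"type":"number"}},"required":["targets"]}

```bash
mkdir -p pics; ls
python3 - <<'E'
from plant import manip
import cv2,numpy as np
for n in("top","side"):
    p,d=manip.camera(n); i=manip.camera_info(n)
    cv2.imwrite(f"pics/{n}0.png",p[:,:,::-1]); np.savez(f"{n}0.npz",p=p,d=d,**i)
    R=np.array(i["R"]);print(n,i["fx"],i["cx"],i["cy"],-R.T@np.array(i["t"]),R.round(3).tolist(),(d==0).mean())
s=manip.state();print(s["time"],s["tool_pos"],s["orientation"],s["finger_gap"])
E
```

```text
pics
top 605.3142504466101 330.4138714138523 244.07490686828757 [0.30849669 0.1155449  1.44784331] [[-0.009, -1.0, 0.007], [-0.995, 0.008, -0.101], [0.101, -0.008, -0.995]] 0.0041796875
side 567.3704779889632 320.03970507271663 235.51461675074975 [-0.14649629  0.93460163  0.86658032] [[-0.807, -0.59, 0.003], [-0.364, 0.493, -0.79], [0.465, -0.639, -0.613]] 0.003938802083333333
0.1 [ 0.16188888 -0.49881086  0.24954154] [ 9.87717387e-01  1.56248464e-01 -1.07542938e-04 -8.77172533e-04] 0.9962106471128327
```

View pics/top0.png

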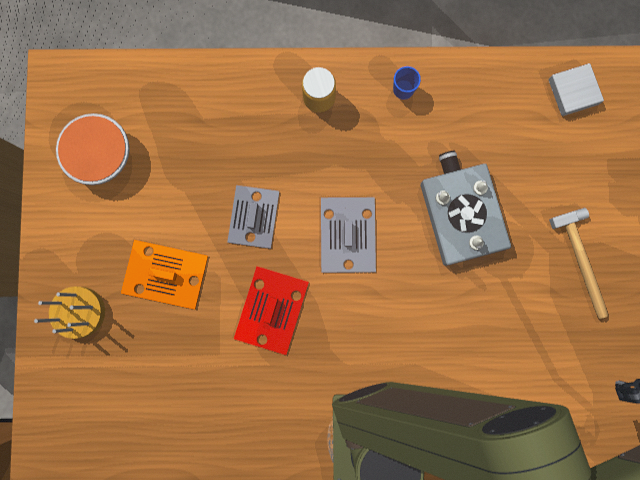

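View pics/side0.png

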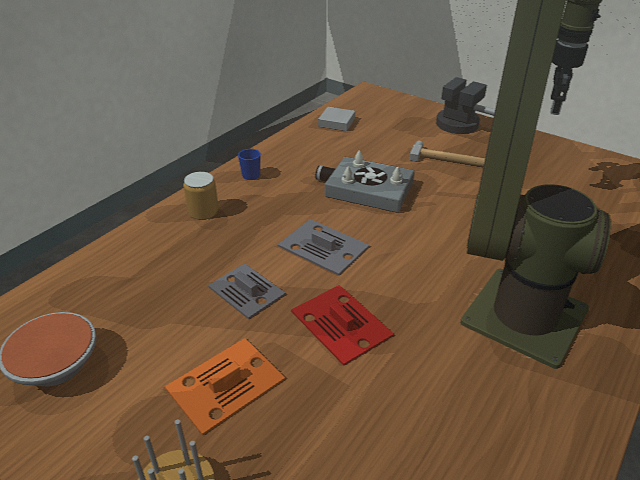

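Top view candidates: the large grey three-hole plate at (348,235), the small grey two-hole plate at (254,217), the red one at (271,310) and the orange one at (165,274). I choose the grey three-holed plate at (348,235). The extractor is at (467,215), with its lone standoff at (477,243).

```bash
cat > h.py <<'E'
import cv2,numpy as np
from plant import manip
def cast(I,uv,z):
    uv=np.atleast_2d(uv).astype(float);R=I["R"];C=-R.T@I["t"]
    r=np.c_[(uv[:,0]-I["cx"])/I["fx"],(uv[:,1]-I["cy"])/I["fy"],np.ones(len(uv))]@R
    return C+r*((z-C[2])/r[:,2])[:,None]
def cloud(I,d):
    v,u=np.mgrid[:480,:640];R=I["R"]
    c=np.stack([(u-I["cx"])/I["fx"]*d,(v-I["cy"])/I["fy"]*d,d],-1)-I["t"]
    return c@R
def fit(model,pts):  # 2D rigid: pts=R model+t
    m,p=model.mean(0),pts.mean(0);a=model-m;b=pts-p
    th=np.arctan2((a[:,0]*b[:,1]-a[:,1]*b[:,0]).sum(),(a*b).sum());c,s=np.cos(th),np.sin(th)
    R=np.array([[c,-s],[s,c]]);return p-R@m,th,np.linalg.norm(a@R.T-b,axis=1)
H=np.array([[-.072,0],[.050,.046],[.050,-.046]])
def get(n):
    p,d=manip.camera(n);i=manip.camera_info(n);I={k:np.array(v) for k,v in i.items()};return p,d,I
E
cat > a.py <<'E'
from h import *
def load(n):
    z=np.load(f"{n}0.npz");return z["p"],z["d"],z
for n in("top","side"):
    p,d,I=load(n);hsv=cv2.cvtColor(p,cv2.COLOR_RGB2HSV);X=cloud(I,d)
    # cover
    g=((hsv[...,1]<70)&(X[...,2]<.06)&(X[...,2]>-.01)).astype(np.uint8)
    C=(348,235) if n=="top" else (305,245)
    N,L,st,ce=cv2.connectedComponentsWithStats(g)
    cs,hi=cv2.findContours((L==L[C[1],C[0]]).astype(np.uint8),cv2.RETR_CCOMP,cv2.CHAIN_APPROX_NONE)
    o=max(cs,key=cv2.contourArea);w=cast(I,o[:,0],.006)[:,:2]
    r=cv2.minAreaRect((w*1000).astype(np.float32));print(n,"cover rect",r)
    for c in cs:
        a=cv2.contourArea(c)
        if a>15 and c is not o:
            print("  hole",a,cast(I,c[:,0].mean(0),.004)[0,:2].round(4))
    m=(abs(X[...,2]-.034)<.004)&(np.hypot(X[...,0]-r[0][0]/1e3,X[...,1]-r[0][1]/1e3)<.06)
    print("  ribtop",cv2.minAreaRect((X[m][:,:2]*1000).astype(np.float32)),m.sum(),np.median(X[m][:,2]))
    # extractor top face
    m=(abs(X[...,2]-.045)<.004)&(X[...,0]>.15)&(X[...,1]<-.05)&(X[...,1]>-.36)&(hsv[...,1]<90)
    N,L,st,ce=cv2.connectedComponentsWithStats(m.astype(np.uint8));k=1+st[1:,4].argmax()
    pts=X[L==k];r=cv2.minAreaRect((pts[:,:2]*1000).astype(np.float32));print("  ext rect",r,np.median(pts[:,2]))
    # standoffs by depth
    m=(X[...,2]>.073)&(X[...,2]<.1)&(np.hypot(X[...,0]-r[0][0]/1e3,X[...,1]-r[0][1]/1e3)<.1)
    N,L,st,ce=cv2.connectedComponentsWithStats(m.astype(np.uint8))
    for k in range(1,N):
        q=X[L==k]
        if len(q)>4: t=q[q[:,2].argmax()];print("  tip",len(q),q.mean(0).round(4),t.round(4),ce[k].round(1))
p,d,I=load("top");cv2.imwrite("pics/crop.png",cv2.resize(p[150:285,215:525,::-1],None,fx=2.5,fy=2.5,interpolation=2))
E
python3 a.py
```

```text
top cover rect ((477.8753967285156, 61.167396545410156), (129.5240020751953, 181.14358520507812), 89.5578842163086)
  hole 86.5 [0.4059 0.0616]
  hole 86.5 [0.5282 0.1079]
  hole 87.0 [0.528  0.0159]
  ribtop ((476.5496520996094, 61.02653503417969), (16.678789138793945, 59.32281494140625), 89.50594329833984) 158 0.034211021154197246
  ext rect ((535.9452514648438, -211.1671905517578), (242.57733154296875, 160.2917022705078), 14.600320816040039) 0.04496585034926087
  tip 59 [ 0.5791 -0.2466  0.0801] [ 0.5776 -0.2484  0.0949] [482.5 185.6]
  tip 54 [ 0.5561 -0.1584  0.0806] [ 0.5581 -0.1597  0.0917] [444.5 195.8]
  tip 52 [ 0.4498 -0.2328  0.0805] [ 0.452  -0.233   0.0937] [478.5 241.6]
side cover rect ((478.4327392578125, 62.02006149291992), (135.82754516601562, 183.7406005859375), 89.9014663696289)
  hole 42.0 [0.4064 0.0608]
  hole 45.5 [0.5288 0.1072]
  hole 33.0 [0.5302 0.0145]
  ribtop ((477.10247802734375, 62.00618362426758), (60.74555587768555, 22.421096801757812), 4.0013580322265625) 140 0.03431969378751995
  ext rect ((543.9631958007812, -208.68589782714844), (259.4915771484375, 165.09605407714844), 15.145849227905273) 0.04617768199858134
  tip 39 [ 0.5787 -0.2455  0.0805] [ 0.5828 -0.2508  0.0914] [359.  154.6]
  tip 37 [ 0.5558 -0.1561  0.0813] [ 0.5595 -0.1617  0.0911] [347.9 170.5]
  tip 35 [ 0.4519 -0.2299  0.0803] [ 0.449  -0.2335  0.0927] [395.9 171.3]
```

View pics/crop.png

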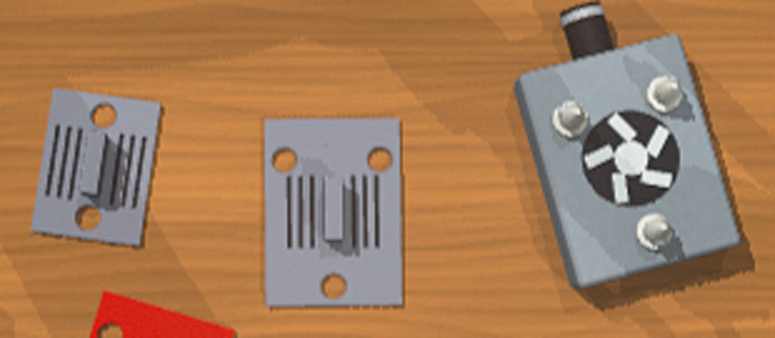

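The crop confirms it: the plate at (348,235) has three holes, with its lone hole toward the robot. The smaller one to its left has only two. Next I refine both poses.

```bash
cat > b.py <<'E'
from h import *
from scipy.optimize import least_squares
hol=np.array([[.4059,.0616],[.5282,.1079],[.5280,.0159]])
print("cover",fit(H,hol))
P=[]
for n in("top","side"):
    z=np.load(f"{n}0.npz");X=cloud(z,z["d"]).reshape(-1,3)
    q=X[(X[:,2]>.074)&(X[:,2]<.089)&(np.hypot(X[:,0]-.525,X[:,1]+.212)<.1)];P.append(q)
def res(p,Q):
    c,s=np.cos(p[2]),np.sin(p[2]);A=H@np.array([[c,s],[-s,c]])+p[:2]
    d=np.linalg.norm(Q[:,None,:2]-A,axis=2).min(1);return d-(.002+.009*(.090-Q[:,2])/.019)
for Q in P+[np.vstack(P)]:
    r=least_squares(res,[.525,-.212,-.24 if 0 else .25],args=(Q,),loss="soft_l1",f_scale=.002);print("ext",r.x.round(4),np.std(r.fun).round(4),len(Q))
t=np.array([[.4498,-.2328],[.5561,-.1584],[.5791,-.2466]]);t2=np.array([[.4519,-.2299],[.5558,-.1561],[.5787,-.2455]])
print(fit(H,t),fit(H,t2))
E
python3 b.py
```

```text
cover (array([0.47803334, 0.06178999]), np.float64(0.0010726177177759976), array([0.00017466, 0.00022327, 0.00010003]))
ext [ 0.52   -0.2167  0.2587] 0.0014 144
ext [ 0.5205 -0.2163  0.2561] 0.0024 104
ext [ 0.5202 -0.2166  0.2578] 0.0019 248
(array([ 0.51929653, -0.21493396]), np.float64(0.25275000399244324), array([0.00025669, 0.00051863, 0.00038544])) (array([ 0.51975274, -0.21279309]), np.float64(0.24822969266840358), array([0.00202597, 0.00113314, 0.00091458]))
```

{"method": "jog_arm", "body": {
  "targets": [
    [[0.1,0.18,0,0,0,-0.08,0],[0.2,0.36,0,0,0,-0.16,0],[0.25,0.5,0,0,0,-0.2,0],[0.3,0.6,0,0,0,-0.2,0],[0.35,0.7,0,0,0,-0.2,0]]
  ]
}}

```text
time: 0.52
tool_pos: [0.2552, -0.3142, 0.2499]
orientation: [1.0, -0.001, -0.0, -0.0]
force: [0.8, -0.7, 0.1]
finger_gap: 0.998
finger_force: 0.0
```

{"method": "jog_arm", "body": {
  "targets": [
    [[0.1,0.2,0,0,0,0,0],[0.2,0.4,0,0,0,0,0],[0.3,0.6,0,0,0,0,0],[0.4,0.7,0,0,0,0,0],[0.5,0.8,0,0,0,0,0]]
  ]
}}

```text
time: 0.93
tool_pos: [0.3566, -0.1327, 0.2503]
orientation: [1.0, -0.0, -0.0, -0.0]
force: [0.3, -0.8, 0.0]
finger_gap: 0.995
finger_force: 0.0
```

{"method": "jog_arm", "body": {
  "targets": [
    [[0,0,0,0,0,0,0],[0,0,0,0,0,0,0]]
  ]
}}

```text
time: 1.1
tool_pos: [0.3578, -0.1328, 0.2501]
orientation: [1.0, 0.003, -0.0, -0.0]
force: [-0.1, 0.4, 0.4]
finger_gap: 1.0
finger_force: 0.0
```

{"method": "jog_arm", "body": {
  "targets": [
    [[0.3,0.486,0,0,0,0,0],[0.3,0.486,0,0,0,0,0],[0.3,0.486,0,0,0,0,0],[0.3,0.486,0,0,0,0,0],[0.3,0.486,0,0,0,0,0]]
  ]
}}

```text
time: 1.52
tool_pos: [0.4661, 0.0192, 0.2501]
orientation: [1.0, 0.016, -0.001, -0.01]
force: [0.2, -0.5, 1.0]
finger_gap: 1.004
finger_force: 0.0
```

{"method": "jog_arm", "body": {
  "targets": [
    [[0,0,0,0,0,0,0],[0.03,0.05,0,0,0,0,0],[0.0,0,-0.3,0,0,0,0],[0,0,-0.3,0,0,0,0],[0,0,-0.3,0,0,0,0]]
  ]
}}

```text
time: 1.93
tool_pos: [0.4652, 0.0153, 0.1289]
orientation: [1.0, 0.012, -0.0, -0.008]
force: [0.2, -0.3, -0.4]
finger_gap: 1.005
finger_force: 0.0
```

{"method": "jog_arm", "body": {
  "targets": [
    [[0.032,0.116,0,0,0,0,0],[0.032,0.116,0,0,0,0,0],[0.032,0.116,-0.05,0,0,0,0],[0.032,0.116,-0.1,0,0,0,0],[0.032,0.116,-0.1,0,0,0,0]]
  ]
}}

```text
time: 2.35
tool_pos: [0.4789, 0.0378, 0.0886]
orientation: [0.999, 0.028, -0.002, -0.018]
force: [-1.0, -0.5, -1.0]
finger_gap: 1.0
finger_force: 0.0
```

```bash
python3 -c "
from plant import manip
s=manip.state();print(s['q'],s['tool_pos'],s['orientation'])"
```

```text
[ 0.05559048  0.31991118 -0.51684389  0.73771428  0.03710408  3.14017155] [0.47888554 0.03784684 0.08863948] [ 0.99942101  0.02846292 -0.00233791 -0.01849441]
```

Joint 6 is at its limit, so I'll take the half-turn grasp by yawing +180°.

{"method": "jog_arm", "body": {
  "targets": [
    [[0,0,0.05,0,0,0.4,0],[0,0,0.05,0,0,0.4,0],[0,0,0.05,0,0,0.4,0],[0,0,0.05,0,0,0.4,0],[0,0,0.05,0,0,0.4,0]]
  ]
}}

```text
time: 2.77
tool_pos: [0.4815, 0.0384, 0.1125]
orientation: [0.941, 0.338, -0.005, -0.017]
force: [-0.1, 0.5, 0.1]
finger_gap: 0.998
finger_force: 0.0
```

{"method": "jog_arm", "body": {
  "targets": [
    [[0,0,0,0,0,0.4,0],[0,0,0,0,0,0.4,0],[0,0,0,0,0,0.4,0],[0,0,0,0,0,0.4,0],[0,0,0,0,0,0.4,0]]
  ]
}}

```text
time: 3.18
tool_pos: [0.4814, 0.0384, 0.1123]
orientation: [0.792, 0.611, -0.011, -0.014]
force: [-0.4, 0.2, 0.4]
finger_gap: 0.997
finger_force: 0.0
```

{"method": "jog_arm", "body": {
  "targets": [
    [[0,0,0,0,0,0.4,0],[0,0,0,0,0,0.4,0],[0,0,0,0,0,0.4,0],[0,0,0,0,0,0.4,0],[0,0,0,0,0,0.4,0]]
  ]
}}

```text
time: 3.6
tool_pos: [0.4815, 0.0385, 0.1123]
orientation: [0.566, 0.824, -0.015, -0.009]
force: [0.3, 0.3, -0.1]
finger_gap: 1.004
finger_force: 0.0
```

{"method": "jog_arm", "body": {
  "targets": [
    [[0,0,0,0,0,0.4,0],[0,0,0,0,0,0.4,0],[0,0,0,0,0,0.4,0],[0,0,0,0,0,0.4,0],[0,0,0,0,0,0.4,0]]
  ]
}}

```text
time: 4.02
tool_pos: [0.4814, 0.0385, 0.1124]
orientation: [0.285, 0.958, -0.018, -0.004]
force: [0.1, 0.4, -0.2]
finger_gap: 0.999
finger_force: 0.0
```

{"method": "jog_arm", "body": {
  "targets": [
    [[0,0,0,0,0,0.34,0],[0,0,0,0,0,0.34,0],[0,0,0,0,0,0.34,0],[0,0,0,0,0,0.34,0],[0,0,0,0,0,0.34,0]]
  ]
}}

```text
time: 4.43
tool_pos: [0.4813, 0.0385, 0.1124]
orientation: [0.023, 1.0, -0.019, 0.001]
force: [0.3, 0.1, -0.3]
finger_gap: 1.0
finger_force: 0.0
```

```bash
cat > go.py <<'E'
import sys,numpy as np
from plant import manip
from scipy.spatial.transform import Rotation as R
x,y,z,yaw=map(float,sys.argv[1:5]);s=manip.state()
T=R.from_euler("z",yaw)*R.from_quat([1,0,0,0]);c=R.from_quat(s["orientation"])
print(s["time"],"shift",((np.array([x,y,z])-s["tool_pos"])/.4).round(4),"turn",((T*c.inv()).as_rotvec()/(np.pi/2)).round(4),"q",np.round(s["q"],3),np.round(s["tool_pos"],4),s["finger_gap"],np.round(s["force"],1),np.round(s["wrist_torque"],2))
E
python3 go.py .478 .0618 .05 3.1426
```

```text
4.4333 shift [-0.0082  0.0583 -0.1559] turn [0.0246 0.0017 0.0294] q [ 0.104  0.296 -0.478  0.799 -0.039  0.149] [0.4813 0.0385 0.1124] 0.999577768133133 [ 0.3  0.1 -0.3] [ 0.04 -0.03 -0.01]
```

{"method": "jog_arm", "body": {
  "targets": [
    [[-0.008,0.058,0,0.025,0.002,0.029,0],[-0.008,0.058,-0.05,0.025,0.002,0.029,0],[-0.008,0.058,-0.11,0.025,0.002,0.029,0],[-0.008,0.058,-0.156,0.025,0.002,0.029,0],[-0.008,0.058,-0.156,0.025,0.002,0.029,0]]
  ]
}}

```text
time: 4.85
tool_pos: [0.4756, 0.0615, 0.0468]
orientation: [0.002, 1.0, -0.0, -0.003]
force: [-0.6, -0.2, -0.1]
finger_gap: 0.999
finger_force: 0.0
```

```bash
python3 go.py .478 .0618 .031 3.1426
```

```text
4.85 shift [ 0.0059  0.0006 -0.0395] turn [ 0.0001 -0.0042  0.0033] q [ 0.128  0.374 -0.571  0.633  0.001  0.132] [0.4756 0.0615 0.0468] 0.9994737516495581 [-0.6 -0.2 -0.1] [-0.01  0.05 -0.02]
```

{"method": "jog_arm", "body": {
  "targets": [
    [[0.006,0.001,-0.02,0,-0.004,0.003,0],[0.006,0.001,-0.039,0,-0.004,0.003,0],[0.006,0.001,-0.039,0,-0.004,0.003,0.5],[0.006,0.001,-0.039,0,-0.004,0.003,1],[0.006,0.001,-0.039,0,-0.004,0.003,1]]
  ],
  "force": 60
}}

```text
time: 5.27
tool_pos: [0.4799, 0.0631, 0.0332]
orientation: [-0.001, 1.0, 0.001, 0.002]
force: [1.1, 0.2, -1.1]
finger_gap: 0.606
finger_force: 0.0
```

{"method": "jog_arm", "body": {
  "targets": [
    [[0,0,0,0,0,0,1],[0,0,0,0,0,0,1],[0,0,0,0,0,0,1],[0,0,0,0,0,0,1],[0,0,0,0,0,0,1]]
  ]
}}

```text
time: 5.68
tool_pos: [0.4798, 0.0634, 0.033]
orientation: [-0.001, 1.0, 0.0, 0.002]
force: [-0.5, -0.3, 5.0]
finger_gap: 0.195
finger_force: 60.0
```

```bash
python3 go.py .478 .0618 .031 3.1426
```

```text
5.6833 shift [-0.0045 -0.004  -0.005 ] turn [-0.0006  0.0025 -0.001 ] q [ 0.131  0.393 -0.588  0.586  0.     0.129] [0.4798 0.0634 0.033 ] 0.19519492424340876 [-0.5 -0.3  5. ] [-0.14  0.17  0.02]
```

{"method": "jog_arm", "body": {
  "targets": [
    [[0,0,0.05,0,0,0,1],[0,0,0.15,0,0,0,1],[0,0,0.25,0,0,0,1],[0,0,0.35,0,0,0,1],[0,0,0.35,0,0,0,1]]
  ]
}}

```text
time: 6.1
tool_pos: [0.4838, 0.0641, 0.1795]
orientation: [-0.001, 1.0, 0.001, 0.008]
force: [1.4, 1.3, -0.8]
finger_gap: 0.193
finger_force: 59.1
```

```bash
python3 go.py .521 -.2165 .17 3.3986
```

```text
6.1 shift [ 0.0929 -0.7014 -0.0237] turn [-0.0029  0.0095  0.1619] q [ 0.131  0.23  -0.373  0.953  0.001  0.128] [0.4838 0.0641 0.1795] 0.19263976087224977 [ 1.4  1.3 -0.8] [ 0.05 -0.13 -0.02]
```

{"method": "jog_arm", "body": {
  "targets": [
    [[0.01,-0.08,0,0,0,0.03,1],[0.02,-0.17,0,0,0,0.06,1],[0.03,-0.26,0,0,0,0.1,1],[0.04,-0.34,0,0,0,0.13,1],[0.05,-0.42,0,0,0,0.16,1]]
  ]
}}

```text
time: 6.52
tool_pos: [0.4986, -0.106, 0.1715]
orientation: [-0.128, 0.992, 0.001, 0.001]
force: [0.4, 0.3, -1.9]
finger_gap: 0.194
finger_force: 59.2
```

```bash
python3 go.py .521 -.2165 .17 3.3986
```

```text
6.5167 shift [ 0.056  -0.2763 -0.0038] turn [-0.0012  0.0007  0.0004] q [-0.211  0.281 -0.323  0.966  0.002 -0.467] [ 0.4986 -0.106   0.1715] 0.1944224952213837 [ 0.4  0.3 -1.9] [0.01 0.01 0.04]
```

{"method": "jog_arm", "body": {
  "targets": [
    [[0.02,-0.1,0,0,0,0,1],[0.04,-0.2,0,0,0,0,1],[0.056,-0.276,0,0,0,0,1],[0.056,-0.276,0,0,0,0,1],[0.056,-0.276,0,0,0,0,1]]
  ]
}}

```text
time: 6.93
tool_pos: [0.5213, -0.2164, 0.1711]
orientation: [-0.125, 0.992, 0.001, 0.001]
force: [-0.8, 0.1, -1.7]
finger_gap: 0.195
finger_force: 59.2
```

{"method": "jog_arm", "body": {
  "targets": [
    [[0,0,0,0,0,0,1],[0,0,0,0,0,0,1]]
  ]
}}

```text
time: 7.1
tool_pos: [0.5208, -0.2137, 0.1717]
orientation: [-0.127, 0.992, 0.001, 0.0]
force: [-0.4, 0.4, -0.8]
finger_gap: 0.194
finger_force: 59.2
```

```bash
python3 go.py .521 -.2165 .17 3.3986
python3 - <<'E'
from h import *
for n in("top","side"):
    p,d,I=get(n);np.savez(f"{n}1.npz",p=p,d=d,**I)
    cv2.imwrite(f"pics/{n}1.png",p[:,:,::-1])
p=cv2.imread("pics/top1.png")[130:300,360:560];q=cv2.imread("pics/side1.png")[60:230,280:480]
cv2.imwrite("pics/c1.png",cv2.resize(np.hstack([p,q]),None,fx=2,fy=2,interpolation=2))
E
```

```text
7.1 shift [ 0.0004 -0.0069 -0.0042] turn [-0.0017  0.0004  0.0013] q [-0.391  0.368 -0.192  1.012  0.003 -0.646] [ 0.5208 -0.2137  0.1717] 0.1943510787348904 [-0.4  0.4 -0.8] [0.   0.01 0.02]
```

View pics/c1.png

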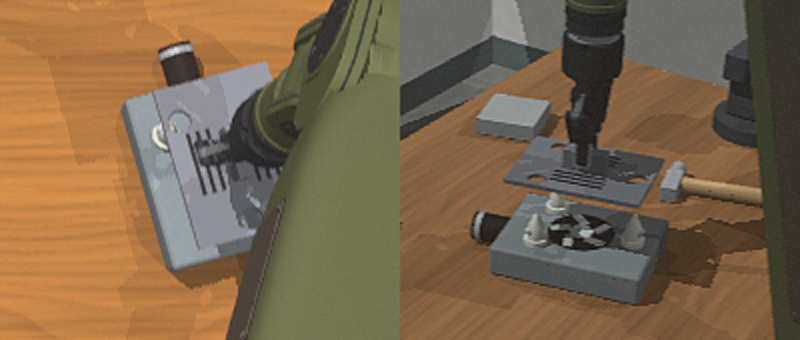

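The picture shows the plate held roughly level above the housing: about (210,150) in the top half, (585,170) in the side half. Next I measure its pose.

```bash
cat > m.py <<'E'
import sys
from h import *
def meas(k,z0,names=("side","top"),yaw=.257,guess=(.52,-.215)):
  for n in names:
    I=np.load(f"{n}{k}.npz");X=cloud(I,I["d"]);p=I["p"]
    near=(np.hypot(X[...,0]-guess[0],X[...,1]-guess[1])<.13)
    m=near&(abs(X[...,2]-z0)<.009)
    q=X[m];A=np.c_[q[:,:2]-guess,np.ones(len(q))]
    for _ in range(4):
        co=np.linalg.lstsq(A,q[:,2],rcond=None)[0];e=abs(A@co-q[:,2])<.003;q,A=q[e],A[e]
    F=np.c_[X[...,:2].reshape(-1,2)-guess,np.ones(X[...,0].size)]@co
    m=near&(abs(X[...,2]-F.reshape(m.shape))<.004)
    N,L,st,ce=cv2.connectedComponentsWithStats(m.astype(np.uint8));b=1+st[1:,4].argmax()
    r=cv2.minAreaRect((X[L==b][:,:2]*1000).astype(np.float32))
    print(n,"slopes",co.round(4),len(q),"rect",np.round(r[0],1),np.round(r[1],1),round(r[2],2))
    cs,_=cv2.findContours((L==b).astype(np.uint8),cv2.RETR_CCOMP,cv2.CHAIN_APPROX_NONE)
    o=max(cs,key=cv2.contourArea)
    for c in cs:
        if c is not o and cv2.contourArea(c)>12: print("  hole",cv2.contourArea(c),c[:,0].mean(0).round(1),cast(I,c[:,0].mean(0),co[2]-.002)[0,:2].round(4))
    c,s=np.cos(yaw),np.sin(yaw);w=(X[L==b][:,:2]-guess)@np.array([[c,-s],[s,c]]);print("  ext frame extents about guess",np.percentile(w,[.3,99.7],axis=0).round(4).tolist())
meas(sys.argv[1],float(sys.argv[2]))
E
python3 m.py 1 .144
```

```text
side slopes [-0.0004 -0.0021  0.1461] 1292 rect [ 520.1 -215.3] [183.  141.3] 14.73
  hole 37.0 [399.4 149.5] [ 0.4508 -0.2347]
  hole 28.0 [349.  149.2] [ 0.5563 -0.1583]
  ext frame extents about guess [[-0.0903, -0.067], [0.0901, 0.07]]
top slopes [-0.0013 -0.0058  0.1449] 2029 rect [ 518.4 -213.5] [180.7 130.7] 14.22
  hole 13.0 [459.8 217.6] [ 0.4964 -0.1778]
  hole 108.0 [449.1 191.2] [ 0.5549 -0.1563]
  ext frame extents about guess [[-0.0905, -0.0622], [0.0886, 0.0668]]
```

{"method": "jog_arm", "body": {
  "targets": [
    [[0.0025,-0.005,-0.03,0,0,0.003,1],[0.0025,-0.005,-0.06,0,0,0.003,1],[0.0025,-0.005,-0.09,0,0,0.003,1],[0.0025,-0.005,-0.12,0,0,0.003,1],[0.0025,-0.005,-0.12,0,0,0.003,1]]
  ]
}}

```text
time: 7.62
tool_pos: [0.5209, -0.2152, 0.1222]
orientation: [-0.13, 0.992, 0.002, -0.001]
force: [-0.4, 0.6, -1.1]
finger_gap: 0.193
finger_force: 59.3
```

```bash
python3 go.py .5215 -.216 .11 3.3986
python3 - <<'E'
from h import *
for n in("top","side"):
    p,d,I=get(n);np.savez(f"{n}2.npz",p=p,d=d,**I)
    cv2.imwrite(f"pics/{n}2.png",p[:,:,::-1])
p=cv2.imread("pics/top2.png")[130:300,360:560];q=cv2.imread("pics/side2.png")[80:250,280:480]
cv2.imwrite("pics/c2.png",cv2.resize(np.hstack([p,q]),None,fx=2,fy=2,interpolation=2))
E
python3 m.py 2 .095
```

```text
7.6167 shift [ 0.0015 -0.002  -0.0305] turn [-0.0022 -0.0011 -0.0021] q [-0.393  0.41  -0.266  0.898  0.003 -0.653] [ 0.5209 -0.2152  0.1222] 0.19314828617240845 [-0.4  0.6 -1.1] [ 0.04  0.05 -0.01]
side slopes [-0.0032 -0.0036  0.0974] 1287 rect [ 520.4 -215.4] [182.2 141.8] 15.2
  hole 32.0 [398.  165.6] [ 0.4507 -0.236 ]
  hole 31.0 [348.5 165.1] [ 0.557 -0.16 ]
  ext frame extents about guess [[-0.0908, -0.069], [0.0893, 0.0678]]
top slopes [-0.0037 -0.0024  0.0952] 1795 rect [ 518.6 -214.9] [180.5 131.2] 14.77
  hole 106.0 [444.7 195.4] [ 0.5547 -0.1564]
  ext frame extents about guess [[-0.0909, -0.0625], [0.0882, 0.0655]]
```

View pics/c2.png

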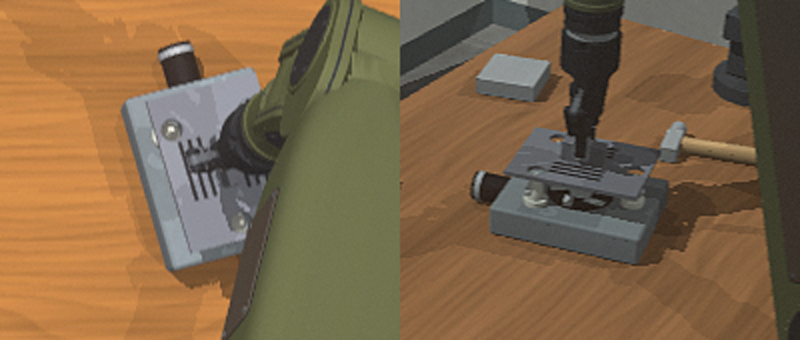

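Each visible tip sits centred in its hole: (172,130) and (240,222) in the top half. I'll lower further and let go.

{"method": "jog_arm", "body": {
  "targets": [
    [[0.002,-0.002,-0.01,0,0,0,1],[0.002,-0.002,-0.02,0,0,0,1],[0.002,-0.002,-0.03,0,0,0,1],[0.002,-0.002,-0.03,0,0,0,1]]
  ]
}}

```text
time: 8.05
tool_pos: [0.5231, -0.2177, 0.1117]
orientation: [-0.129, 0.992, 0.001, 0.001]
force: [-1.4, 0.5, -1.1]
finger_gap: 0.197
finger_force: 59.3
```

{"method": "jog_arm", "body": {
  "targets": [
    [[0,0,0,0,0,0,0.5],[0,0,0,0,0,0,0.5],[0,0,0,0,0,0,0.5],[0,0,0,0,0,0,0.5],[0,0,0,0,0,0,0.5]]
  ]
}}

```text
time: 8.47
tool_pos: [0.5237, -0.218, 0.1126]
orientation: [-0.129, 0.992, 0.0, 0.002]
force: [-0.3, 0.1, -0.6]
finger_gap: 0.5
finger_force: 0.0
```

```bash
cat > s.py <<'E'
import sys
from h import *
k=sys.argv[1]
for n in("top","side"):
    p,d,I=get(n);np.savez(f"{n}{k}.npz",p=p,d=d,**I)
E
python3 go.py .5215 -.216 .15 3.3986;python3 s.py 3;python3 m.py 3 .077
```

```text
8.4667 shift [-0.0054  0.0049  0.0934] turn [-0.0009  0.0019 -0.001 ] q [-0.396  0.42  -0.276  0.872  0.002 -0.654] [ 0.5237 -0.218   0.1126] 0.5001973358382177 [-0.3  0.1 -0.6] [-0.04 -0.03 -0.02]
side slopes [-0.0066 -0.0098  0.077 ] 1294 rect [ 522.2 -216.4] [182.3 138.5] 14.32
  hole 25.5 [397.5 169.1] [ 0.4582 -0.25  ]
  hole 26.0 [348.  168.9] [ 0.5658 -0.172 ]
  ext frame extents about guess [[-0.0886, -0.0682], [0.0916, 0.0662]]
top slopes [-0.0065 -0.0044  0.0758] 1854 rect [ 521.1 -215.2] [180.5 131.6] 14.41
  hole 16.0 [454.5 245.8] [ 0.4414 -0.1793]
  hole 54.5 [479.3 239.4] [ 0.4557 -0.2366]
  hole 62.0 [444.2 193.9] [ 0.5616 -0.159 ]
  hole 15.0 [437.6 192.9] [ 0.5642 -0.1439]
  ext frame extents about guess [[-0.0886, -0.0653], [0.0906, 0.0645]]
```

It has settled on the nubs, level, underside about 70 mm. I'll raise the arm, shut the fingers and press mid-rib.

{"method": "jog_arm", "body": {
  "targets": [
    [[0,0,0.06,0,0,0,0.5],[-0.003,0.003,0.12,0,0,0,1],[-0.003,0.003,0.12,0,0,0,1],[-0.003,0.003,0.12,0,0,0,1],[-0.003,0.003,0.12,0,0,0,1]]
  ]
}}

```text
time: 8.98
tool_pos: [0.5221, -0.2166, 0.1601]
orientation: [-0.129, 0.992, 0.001, 0.001]
force: [0.0, 0.1, -0.4]
finger_gap: -0.001
finger_force: 0.0
```

{"method": "jog_arm", "body": {
  "targets": [
    [[0,0,0,0,0,0,1],[0,0,-0.03,0,0,0,1],[0,0,-0.05,0,0,0,1],[0,0,-0.07,0,0,0,1],[0,0,-0.07,0,0,0,1]]
  ]
}}

```text
time: 9.4
tool_pos: [0.5204, -0.2159, 0.1297]
orientation: [-0.129, 0.992, 0.002, -0.001]
force: [1.4, 0.0, 0.3]
finger_gap: -0.004
finger_force: 0.0
```

```bash
python3 go.py .5222 -.2165 .123 3.3986
```

```text
9.4 shift [ 0.0044 -0.0015 -0.0166] turn [-0.0023 -0.0014 -0.001 ] q [-0.395  0.403 -0.255  0.916  0.002 -0.653] [ 0.5204 -0.2159  0.1297] -0.0036206549571199485 [1.4 0.  0.3] [0.01 0.04 0.  ]
```

{"method": "jog_arm", "body": {
  "targets": [
    [[0.003,-0.001,-0.006,0,0,0,1],[0.003,-0.001,-0.012,0,0,0,1],[0.003,-0.001,-0.018,0,0,0,1],[0.003,-0.001,-0.022,0,0,0,1],[0.003,-0.001,-0.022,0,0,0,1]]
  ]
}}

```text
time: 9.82
tool_pos: [0.5234, -0.217, 0.1233]
orientation: [-0.129, 0.992, 0.001, 0.001]
force: [0.6, -0.6, 0.8]
finger_gap: -0.001
finger_force: 0.0
```

{"method": "jog_arm", "body": {
  "targets": [
    [[0,0,-0.003,0,0,0,1],[0,0,-0.006,0,0,0,1],[0,0,-0.009,0,0,0,1],[0,0,-0.012,0,0,0,1],[0,0,-0.012,0,0,0,1]]
  ]
}}

```text
time: 10.23
tool_pos: [0.525, -0.2186, 0.1202]
orientation: [-0.129, 0.992, -0.001, 0.003]
force: [1.0, -2.7, 4.3]
finger_gap: 0.002
finger_force: 2.0
```

{"method": "jog_arm", "body": {
  "targets": [
    [[-0.004,0.003,-0.004,0,0,0,1],[-0.004,0.003,-0.008,0,0,0,1],[-0.004,0.003,-0.012,0,0,0,1],[-0.004,0.003,-0.016,0,0,0,1],[-0.004,0.003,-0.016,0,0,0,1]]
  ]
}}

```text
time: 10.65
tool_pos: [0.5207, -0.2154, 0.1118]
orientation: [-0.129, 0.992, 0.001, 0.0]
force: [-0.1, 0.6, -0.3]
finger_gap: 0.0
finger_force: 0.0
```

```bash
python3 go.py .5222 -.2165 .106 3.3986;python3 s.py 4;python3 m.py 4 .07
```

```text
10.65 shift [ 0.0038 -0.0028 -0.0145] turn [-0.0016  0.0001 -0.001 ] q [-0.393  0.417 -0.284  0.87   0.002 -0.652] [ 0.5207 -0.2154  0.1118] 0.00042057204506231073 [-0.1  0.6 -0.3] [0.01 0.   0.04]
side slopes [-0.0462 -0.0174  0.0658] 836 rect [ 519.6 -215.5] [181.1 137.7] 14.96
  hole 54.5 [397. 171.] [ 0.4629 -0.2573]
  hole 74.5 [347.4 171.9] [ 0.5682 -0.1734]
  ext frame extents about guess [[-0.0903, -0.068], [0.0893, 0.0667]]
top slopes [-0.0453 -0.0119  0.0653] 1301 rect [ 518.8 -215.2] [179.8 129.7] 14.33
  hole 134.0 [444.3 197. ] [ 0.5564 -0.1613]
  hole 15.5 [450.5 188.2] [ 0.5769 -0.1762]
  hole 16.0 [457.9 185.7] [ 0.5827 -0.1938]
  hole 33.5 [470.5 178.9] [ 0.5986 -0.2235]
  hole 13.0 [478.  174.9] [ 0.6078 -0.2414]
  ext frame extents about guess [[-0.0904, -0.063], [0.0879, 0.0646]]
```

```bash
cat > st.py <<'E'
import sys
from h import *
for n in("top","side"):
    I=np.load(f"{n}{sys.argv[1]}.npz");X=cloud(I,I["d"]).reshape(-1,3)
    c,s=np.cos(.257),np.sin(.257);w=(X[:,:2]-(.5205,-.2163))@np.array([[c,-s],[s,c]])
    for a in range(-90,90,20):
        print(n,a+10,[(int(m.sum()),round(float(np.median(X[m,2])),4)) for lo,hi in((-62,-15),(15,62)) for m in[(w[:,0]*1e3>a)&(w[:,0]*1e3<a+20)&(w[:,1]*1e3>lo)&(w[:,1]*1e3<hi)&(X[:,2]>.02)&(X[:,2]<.1)] if m.sum()>5])
E
python3 st.py 4
```

```text
top -80 [(180, 0.0699)]
top -60 [(43, 0.0664), (177, 0.0677)]
top -40 [(93, 0.0663), (176, 0.0668)]
top -20 [(39, 0.0656), (170, 0.0649)]
top 0 [(121, 0.0634)]
top 20 [(125, 0.0626)]
top 40 [(8, 0.0597), (181, 0.0623)]
top 60 [(117, 0.0593), (160, 0.0604)]
top 80 [(156, 0.0577), (154, 0.0577)]
side -80 [(83, 0.0683), (127, 0.0685)]
side -60 [(51, 0.0686), (111, 0.0671)]
side -40 [(61, 0.0671), (108, 0.0663)]
side -20 [(27, 0.0672), (104, 0.0651)]
side 0 [(98, 0.064)]
side 20 [(95, 0.0625)]
side 40 [(49, 0.0717), (120, 0.0624)]
side 60 [(69, 0.0618), (79, 0.0604)]
side 80 [(59, 0.0598), (86, 0.0591)]
```

Two-hole end is nearly home and the lone end is about 8 mm high. I'll press on the rib slightly toward the lone end.

{"method": "jog_arm", "body": {
  "targets": [
    [[0,0,0.015,0,0,0,1],[-0.02,-0.009,0.015,0,0,0,1],[-0.02,-0.009,0.008,0,0,0,1],[-0.02,-0.009,0.002,0,0,0,1],[-0.02,-0.009,-0.002,0,0,0,1]]
  ]
}}

```text
time: 11.17
tool_pos: [0.5134, -0.2194, 0.1111]
orientation: [-0.129, 0.992, 0.001, 0.001]
force: [-0.7, 1.2, 1.0]
finger_gap: 0.001
finger_force: 0.4
```

{"method": "jog_arm", "body": {
  "targets": [
    [[0,0,-0.004,0,0,0,1],[0,0,-0.008,0,0,0,1],[0,0,-0.012,0,0,0,1],[0,0,-0.014,0,0,0,1],[0,0,-0.014,0,0,0,1]]
  ]
}}

```text
time: 11.58
tool_pos: [0.5139, -0.2194, 0.1061]
orientation: [-0.129, 0.992, 0.001, 0.001]
force: [-1.2, -0.3, 1.7]
finger_gap: -0.002
finger_force: 1.2
```

```bash
python3 go.py .5125 -.219 .106 3.3986
```

```text
11.5833 shift [-0.0034  0.001  -0.0002] turn [-0.001   0.0015 -0.0011] q [-0.405  0.414 -0.307  0.849  0.002 -0.664] [ 0.5139 -0.2194  0.1061] -0.0016694408399015954 [-1.2 -0.3  1.7] [ 0.03  0.21 -0.01]
```

Probably home. I'll press a little further in small steps, checking the force, then look.

{"method": "jog_arm", "body": {
  "targets": [
    [[0.01,0.003,-0.003,0,0,0,1],[0.018,0.006,-0.006,0,0,0,1],[0.018,0.006,-0.009,0,0,0,1],[0.018,0.006,-0.012,0,0,0,1],[0.018,0.006,-0.012,0,0,0,1]]
  ]
}}

```text
time: 12.0
tool_pos: [0.5162, -0.2189, 0.1058]
orientation: [-0.128, 0.992, -0.002, -0.003]
force: [-20.5, -2.1, 40.1]
finger_gap: -0.0
finger_force: 19.9
```

```bash
python3 go.py .5222 -.2165 .106 3.3986; python3 s.py 5;python3 st.py 5
```

```text
12.0 shift [0.015  0.0059 0.0004] turn [ 0.0028 -0.003   0.0002] q [-0.398  0.42  -0.297  0.856 -0.006 -0.655] [ 0.5162 -0.2189  0.1058] -0.00015218042359680083 [-20.5  -2.1  40.1] [-0.29  4.41 -0.03]
top -80 [(8, 0.0576), (174, 0.0591)]
top -60 [(59, 0.0594), (175, 0.059)]
top -40 [(105, 0.0596), (175, 0.0587)]
top -20 [(18, 0.0587), (173, 0.0586)]
top 0 [(107, 0.0591)]
top 20 [(148, 0.0589)]
top 40 [(24, 0.0582), (186, 0.0601)]
top 60 [(148, 0.0592), (154, 0.0601)]
top 80 [(166, 0.0589), (170, 0.0594)]
side -80 [(74, 0.0595), (107, 0.0589)]
side -60 [(30, 0.0606), (97, 0.0598)]
side -40 [(62, 0.0602), (93, 0.0595)]
side -20 [(27, 0.0604), (93, 0.0596)]
side 0 [(95, 0.0593)]
side 20 [(93, 0.06)]
side 40 [(56, 0.069), (121, 0.0612)]
side 60 [(71, 0.0615), (82, 0.0609)]
side 80 [(61, 0.0605), (89, 0.0594)]
```

Home and level under 40 N (top surface at 59 mm everywhere). I'll retreat and verify unloaded.

{"method": "jog_arm", "body": {
  "targets": [
    [[0,0,0.02,0,0,0,1],[0,0,0.08,0,0,0,1],[0,0,0.18,0,0,0,1],[0,0,0.28,0,0,0,1],[0,0,0.36,0,0,0,1]]
  ]
}}

```text
time: 12.52
tool_pos: [0.5214, -0.2171, 0.2478]
orientation: [-0.129, 0.992, 0.0, 0.002]
force: [1.4, -0.3, -0.0]
finger_gap: 0.005
finger_force: 0.0
```

{"method": "jog_arm", "body": {
  "targets": [
    [[-0.1,-0.1,0,0,0,0,1],[-0.2,-0.2,0,0,0,0,1],[-0.3,-0.3,0,0,0,0,1],[-0.3,-0.3,0,0,0,0,1],[-0.3,-0.3,0,0,0,0,1]]
  ]
}}

```text
time: 12.93
tool_pos: [0.3967, -0.3408, 0.2452]
orientation: [-0.126, 0.992, -0.0, -0.0]
force: [0.1, 0.5, 0.2]
finger_gap: 0.002
finger_force: 0.0
```

```bash
python3 s.py 6;python3 st.py 6; python3 m.py 6 .059
python3 - <<'E'
import cv2,numpy as np
p=np.load("top6.npz")["p"][130:300,360:560,::-1];q=np.load("side6.npz")["p"][80:250,280:480,::-1]
cv2.imwrite("pics/c6.png",cv2.resize(np.hstack([p,q]),None,fx=2,fy=2,interpolation=2))
E
```

```text
top -80 [(176, 0.0593), (175, 0.0588)]
top -60 [(174, 0.059), (177, 0.0589)]
top -40 [(173, 0.0592), (174, 0.0593)]
top -20 [(165, 0.0588), (174, 0.0592)]
top 0 [(168, 0.0591), (174, 0.0593)]
top 20 [(168, 0.0593), (175, 0.0591)]
top 40 [(179, 0.0608), (181, 0.0606)]
top 60 [(160, 0.0599), (158, 0.0605)]
top 80 [(166, 0.0587), (170, 0.0593)]
side -80 [(67, 0.0598), (109, 0.0592)]
side -60 [(32, 0.0607), (94, 0.0593)]
side -40 [(65, 0.0605), (91, 0.0598)]
side -20 [(30, 0.0606), (95, 0.0597)]
side 0 [(7, 0.0603), (91, 0.06)]
side 20 [(8, 0.0618), (86, 0.0605)]
side 40 [(55, 0.0673), (122, 0.0604)]
side 60 [(68, 0.0619), (75, 0.0621)]
side 80 [(60, 0.0601), (92, 0.0598)]
side slopes [ 0.001  -0.0031  0.0603] 1164 rect [ 522.1 -215.6] [181.6 141.4] 14.83
  hole 92.5 [397.1 173.3] [ 0.4607 -0.2551]
  hole 79.0 [347.6 172.2] [ 0.5721 -0.1802]
  ext frame extents about guess [[-0.0888, -0.0696], [0.0915, 0.0674]]
top slopes [-0.0004 -0.0014  0.059 ] 2588 rect [ 521.3 -217.1] [180.1 134.3] 14.66
  hole 15.5 [489.5 238.1] [ 0.4603 -0.2647]
  hole 343.5 [469.9 213. ] [ 0.5192 -0.221 ]
  hole 13.0 [453.3 193.2] [ 0.5661 -0.1839]
  hole 112.5 [442.8 195.8] [ 0.5604 -0.1591]
  hole 116.0 [481. 186.] [ 0.5828 -0.2491]
  ext frame extents about guess [[-0.0889, -0.0661], [0.0902, 0.064]]
```

View pics/c6.png

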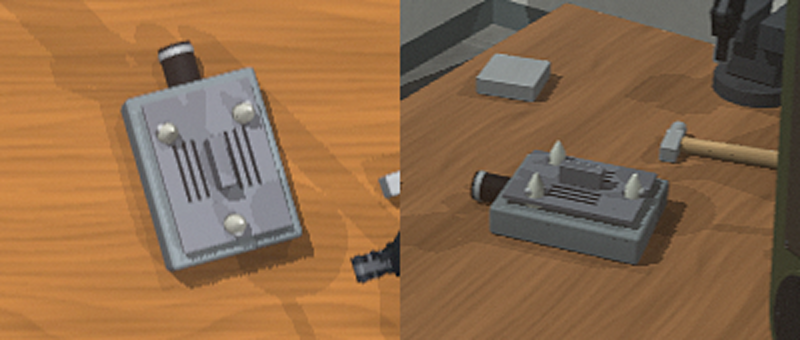

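The cover sits level on all three standoffs, at (166,132), (245,113) and (235,224) in the top half. Its underside is about 53 mm high and the gripper is clear.

```bash
python3 -c "
from plant import manip
print(manip.sign_off())"
```

```text
the job is handed in; nothing more can be done
None
```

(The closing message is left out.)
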